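# Clamp an offcut in the jig with its butterfly knob

### The arm

A 7-joint arm with a two-finger parallel gripper is mounted at the origin on a cart in front of the work surface, level with it; the furniture and walls round the work are solid. World frame = base frame: x ahead of the robot, y to its left, z up, the work surface at z = 0. Lengths are in mm, angles in rad, forces in N, time in s.
With the tool pointing down it reaches from about 350 to 900 mm from the base axis. Payload 8.1 kg.
Tool frame: the origin (TCP) lies on the mounting face of the last link; the fingertips stand 173 mm ahead of it and the grasp point (between the pads) lies 155 mm ahead of it; z points along the fingers, y is the direction in which the jaws open and shut (so a half turn about z gives the same grasp; the last joint's range is limited). The gripper opens to 85 mm and grips with 20 to 120 N. Pads are 22 mm wide; open, the fingers measure 114 mm over their backs; the gripper's body (76 mm by 85 mm) begins 54 mm behind the grasp point. The pads swing forward as they close: fully open they stand 13 mm farther back than shut.
Start: joints at [-1.356, 0.434, 0.025, 1.573, -0.012, 1.134, -0.075], TCP at [195.322, 593.702, 404.723] pointing down, gripper open.
Joint ranges: [-2.62, 2.62], [-0.44, 2.09], [-1.27, 1.32], [0.08, 2.57], [-1.32, 4.46], [0.12, 2], [-2.74, 2.74]. Speed limits (rad/s): [2.22, 2.22, 3.01, 3.01, 3.14, 3.14, 3.14].

### API

Orientations are given as a unit quaternion [w, x, y, z].
In Python, from plant import * gives the robot as it stands.
- The arm moves only by the tool drive_tool, never from a script. Its argument "deltas" is a list of rows, each an object with "slide": the shift along the tool's x, y, z in mm, a list of three; "turn": the turn, a rotation vector about the tool's x, y, z in degrees, a list of three; "grip": the finger opening in mm, from 0 to 85.4. A call has 1 to 8 rows; each row is the pose to reach, as a shift and turn from the pose commanded when the call began, along the tool's axes at that moment; what a row does not reach only later rows make up. A row lasts 1/8 s, in which the tool goes at most 62.5 mm and 10.7 degrees, less where a joint would pass 70% of its speed; a pose out of reach is approached as far as the arm can. A call with a gripper value outside its range is refused whole. The fingers move at their own pace and stop on an object; the grip force is fixed at half the most. Time passes only in rows, so rows that repeat a pose let the fingers close. It gives the time, the measured TCP pose, the force and the opening at its end, in the units of the state.
- get_obs(): the state, without advancing time (a new reading comes with each control period).
- grab_frame(name): name is "scene" or "top"; returns a dict with "frame" (400x640x3 uint8, red, green, blue), "fx", "fy", "cx", "cy" (pixels), "k1" (the pictures are not rectified: a ray, as slopes to the right and down, at radius r is drawn at 1 + k1 r^2 times it, then the intrinsics apply), "cam_to_world" (4x4, takes a point from camera to world coordinates). Camera axes: x right, y up, looking along -z (the intrinsics and any distortion apply to the point x, -y, -z); pixel columns grow to the right and rows downward; lengths in mm; the calibration is good to about 2 mm. A picture is of the moment at which its call begins. There is no depth.
- finish_job(): hands the job in, once; it reports no verdict.
The state is a dict: "time_s": time; "qpos": joint angles; "qd": joint speeds; "joint_efforts": joint torques, N m; "ee_pos": TCP position; "tcp_rot": TCP orientation; "force": force on the tool from outside, world axes, zero at the start; "torque": the same for the moment, N m; "width": opening from 0.0 (shut) to 1.0 (fully open).
Only numpy, scipy, OpenCV 4.12 (cv2) and the standard library are available. Lean on these libraries where they do the work, as an engineer would, in place of code of your own. Each camera call takes 0.05 s, during which the arm holds its last target.

### The job

Lay the larger pine offcut flat in the clamping jig, lengthwise along the jaws and centred on them, then turn the butterfly knob clockwise all the way to its stop so that the jaw holds the offcut tight against the fence. Do not bump the upright guard plate that stands close beside the knob, and leave the smaller offcut where it lies.

Things in the scene. Friction and masses are not known exactly. Their poses are not given: they have to be found in the camera images.
- jig: Clamping jig fixed to the table (mm). Origin on the table surface under the bed centre; x from knob to fence, y along the jaws. Aluminium base x -137..53, y -55..55, 12 thick. Fixed dark steel fence 80 long in y, inner face at x = 27, top at z = 30. Grey housing 64 x 54 centred at x = -100, top z = 40, carries the knob. A 38 high piece on the bed stands 20 above fence and jaw.
- bed (a point): Centre of the bed surface the offcut is laid on, at jig (0, 0, 12 mm); same axes as the jig. With the knob at 0 the jaw gap is 54 mm wide and centred on this point.
- jaw: Moving dark steel jaw 12 x 80 x 18 mm facing the fence. Origin mid-face, 9 mm above the bed, at jig x = -27 mm with the knob at 0. Advances 6 mm per rad of knob; sprung (3 N per mm): meets a 45 mm piece backed by the fence at about 1.5 rad, presses it with about 12 N at the stop. It pushes a loose piece in the gap up to the fence by itself.
- wing_knob (a joint): Turn of the butterfly knob, rad: 0 = jaw fully open, grows clockwise seen from above, stop at 2.2. Starts between 0 and 0.5; stays where it is left (friction 0.12 N m, plus up to 0.08 when clamping). At 0 the wings' length lies along the jig's x axis; it turns clockwise with the value. The turn is longer than one comfortable grasp: let go and take the wings again.
- knob_grip (a point): On the knob's vertical axis at grip height, jig (-95, 0, 63 mm); turns with it, x along the wings. Steel wings: upright plate 56 mm across, 8 mm thick; ears reach 11 mm above to 15 mm below this point, the middle (15 mm each side of the axis) 6 above to 12 below. Collar (radius 14) 20 mm below, housing top 23 mm below. Pinch the plate across its 8 mm.
- guard: Upright steel guard plate 68 mm long (jig x), 3 mm thick, fixed beside the knob on the +y side: its inner face stands 38 mm from the knob's axis (wing tips pass it at 10 mm). Its top is at jig z = 76 mm, 13 mm above knob_grip. Origin at the bottom middle of the inner face. Fingers opened wide across the wings would hit it.
- block_a: The larger pine offcut, 45 x 75 x 38 mm (x, y, z), 0.16 kg; origin at the centre of its underside, long side along y. Lies flat on the table.
- block_b: The smaller pine offcut, 36 x 60 x 22 mm, lying on the table; origin at the centre of its underside, long side along y. Stays where it is.
Mind the look-alikes: they are no part of the job. Leave any purple look-alike of the block_a alone.

How it is judged (in metres and radians):
On the way, in this order (a step that is already met when the one before it is completed fails the run):
1. the larger offcut lies flat on the bed between jaw and fence (x of block_a in the frame of jig between -0.02 and 0.02 m and y of block_a in the frame of jig between -0.015 and 0.015 m and z of block_a in the frame of jig between 0.008 and 0.016 m and angle between block_a's own z axis and vertical below 0.12 rad), for 0.2 s.
2. the knob is at its stop and the jaw presses the offcut (value of joint wing_knob above 1.95 rad and contact force between jaw and block_a above 4 N), for 0.2 s.
At the end, for the whole second after the job is handed in: The larger offcut lies flat on the jig bed (height within 4 mm, tilt under 0.12 rad), long side within 0.12 rad of the jaws, centre within 15 mm of their middle lengthwise; the knob is turned to at least 1.95 of its 2.2 rad and the jaw presses the offcut with over 4 N, all at rest (all of step 1 and all of step 2 and angle between the y axis of block_a and the y axis of jig, either way round below 0.12 rad and contact force between block_a and jig above 4 N and linear speed of block_a below 0.01 m/s and velocity of joint wing_knob between -0.05 and 0.05 rad/s); the robot touches nothing.
It fails at once if the robot bumps the guard plate (more than 5 N) (contact force between any of the fingers, the arm and guard above 5 N).
It fails at once if the smaller offcut is shifted by more than 20 mm (distance of block_b from where it was at the start of the episode above 0.02 m).
It also fails if it takes over 58 s, if anything falls off the work surface, if the arm or the gripper's body presses on something with over 40 N, if the wrist force passes 120 N, or if a joint passes its speed limit or range.

## Working session

There is one attempt and no reset: what is moved stays moved. The work goes in short steps, Python scripts to look and compute and a tool call to move; the robot and the scene stay as the last step left them, time stands still between calls to the robot, and variables do not carry over. Pictures are saved under pics/ and viewed, and the job is handed in when it is done.

Besides the shell and the picture viewer there is one more tool, called after ">>>" as a command line: name --argument value ..., lists and objects as JSON in quotes. drive_tool: Moves the arm, as the interface text tells. Its arguments: {"type":"object","properties":{"deltas":{"type":"array","items":{"type":"object","properties":{"slide":{"type":"array","items":{"type":"number"}},"turn":{"type":"array","items":{"type":"number"}},"grip":{"type":"number"}}}}},"required":["deltas"]}

```bash
mkdir -p pics; ls; python3 - <<'E'
from plant import *
import cv2,json,numpy as np
print(get_obs())
for n in("scene","top"):
    d=grab_frame(n); f=d.pop("frame"); cv2.imwrite(f"pics/{n}0.png",f[:,:,::-1]); np.save(f"pics/{n}0.npy",d,allow_pickle=True); print(d)
E
```

```text
pics
{'time_s': 0.0, 'qpos': array([-1.35563253,  0.43522327,  0.02496   ,  1.57409185, -0.01158643,
        1.13402002, -0.07507891]), 'qd': array([ 0.00012129,  0.00050466, -0.00174869,  0.00154734, -0.00193454,
        0.00091541,  0.0019363 ]), 'joint_efforts': array([-4.97721121e-04, -6.70455837e+01,  1.02548450e+00, -3.16210413e+01,
        1.56702823e-02,  1.23774481e-02, -6.36743539e-05]), 'ee_pos': array([195.22998143, 593.47822042, 403.9274611 ]), 'tcp_rot': array([-5.10507129e-05,  1.58229611e-01,  9.87402021e-01, -7.97248569e-04]), 'force': array([-0.59833617,  0.93724516,  0.30852938]), 'torque': array([-0.03412478, -0.00080195,  0.0152857 ]), 'width': 0.9981873307636614}
{'fx': 414.43194654454857, 'fy': 414.43194654454857, 'cx': 325.096210213821, 'cy': 204.67615871221534, 'k1': -0.09222798335156164, 'cam_to_world': array([[ 7.79323702e-01,  3.60459756e-01, -5.12565441e-01,
         8.03366335e+01],
       [-6.26215119e-01,  4.77466241e-01, -6.16344558e-01,
        -7.58359390e+02],
       [ 2.25652848e-02,  8.01308151e-01,  5.97826107e-01,
         5.87342836e+02],
       [ 0.00000000e+00,  0.00000000e+00,  0.00000000e+00,
         1.00000000e+00]])}
{'fx': 469.5127446446678, 'fy': 469.5127446446678, 'cx': 319.11090952292017, 'cy': 206.47095505504439, 'k1': -0.07149230973113185, 'cam_to_world': array([[-1.60849833e-02,  9.97025605e-01, -7.53738434e-02,
         4.51309218e+02],
       [-9.99789785e-01, -1.50793262e-02,  1.38924547e-02,
        -2.07844721e+02],
       [ 1.27145463e-02,  7.55814586e-02,  9.97058566e-01,
         9.47671989e+02],
       [ 0.00000000e+00,  0.00000000e+00,  0.00000000e+00,
         1.00000000e+00]])}
```

View pics/scene0.png

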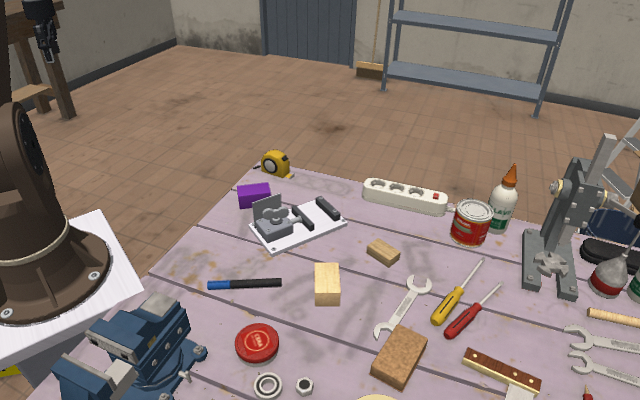

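View pics/top0.png

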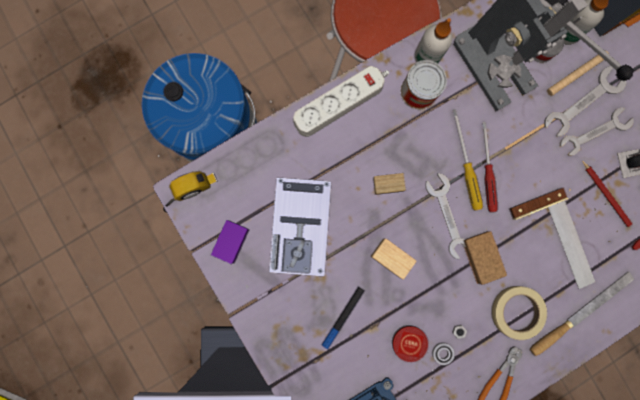

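The look-alikes in the top view are light pine (394,258), small pine (390,184), purple (230,242) and brown (486,258). I'll enlarge crops to tell them apart.

```bash
cat > h.py <<'E'
import numpy as np,cv2
def ray(d,u,v):
    K=np.array([[d["fx"],0,d["cx"]],[0,d["fy"],d["cy"]],[0,0,1]])
    p=cv2.undistortPoints(np.array([[[u,v]]],float),K,np.array([d["k1"],0,0,0,0.]),)[0,0]
    T=d["cam_to_world"]; return T[:3,3],T[:3,:3]@np.array([p[0],-p[1],-1])
def px(d,u,v,z):
    o,r=ray(d,u,v); return o+r*(z-o[2])/r[2]
def proj(d,P):
    P=np.atleast_2d(P);T=d["cam_to_world"];c=(P-T[:3,3])@T[:3,:3]
    a=c[:,0]/-c[:,2];b=c[:,1]/c[:,2];s=1+d["k1"]*(a*a+b*b)
    return np.c_[d["cx"]+d["fx"]*a*s,d["cy"]+d["fy"]*b*s]
E
python3 - <<'E'
import cv2
f=cv2.imread("pics/top0.png")
cv2.imwrite("pics/c1.png",cv2.resize(f[165:285,260:340],None,fx=5,fy=5,interpolation=cv2.INTER_CUBIC))
cv2.imwrite("pics/c2.png",cv2.resize(f[165:285,360:520],None,fx=5,fy=5,interpolation=cv2.INTER_CUBIC))
g=cv2.imread("pics/scene0.png")
cv2.imwrite("pics/c3.png",cv2.resize(g[175:315,230:430],None,fx=4,fy=4,interpolation=cv2.INTER_CUBIC))
E
```

```text
(no output)
```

View pics/c1.png

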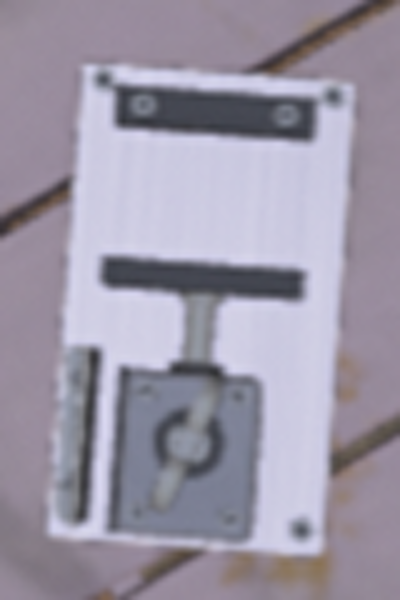

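View pics/c2.png

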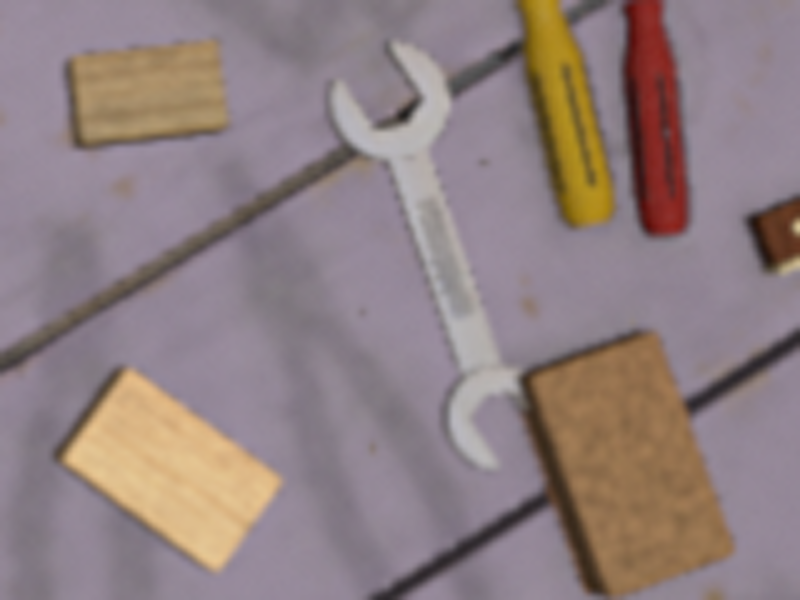

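View pics/c3.png

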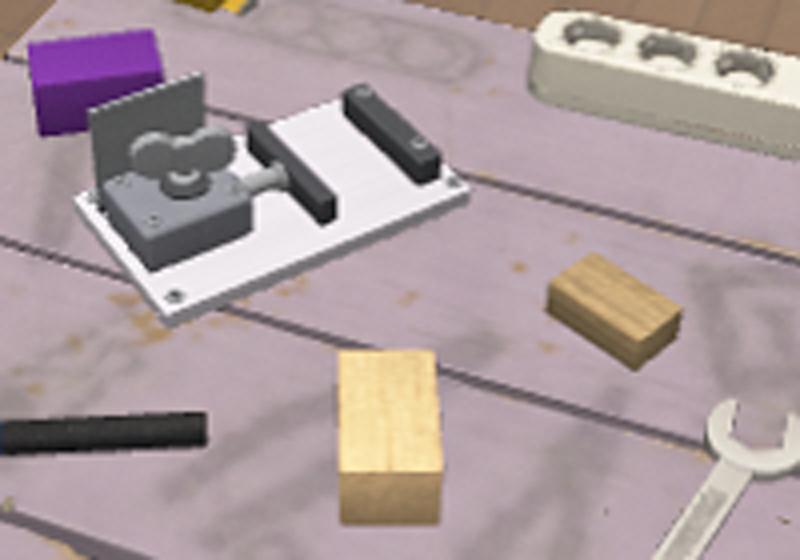

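```bash
python3 - <<'E'
import numpy as np
from h import *
from scipy.optimize import least_squares
d=np.load("pics/top0.npy",allow_pickle=True).item(); s=np.load("pics/scene0.npy",allow_pickle=True).item()
def pts(L,ou,ov,k=5): return np.array([((u+.5)/k-.5+ou,(v+.5)/k-.5+ov) for u,v in L])
def fit(parts,x0):
    # parts: (cam, pixels, local pts)
    def P(x,L):
        c,s_=np.cos(x[2]),np.sin(x[2]); return np.c_[x[0]+c*L[:,0]-s_*L[:,1],x[1]+s_*L[:,0]+c*L[:,1],L[:,2]]
    f=lambda x:np.concatenate([(proj(cm,P(x,np.array(L,float)))-p).ravel() for cm,p,L in parts])
    r=least_squares(f,x0,loss='soft_l1'); print(r.x,np.round(f(r.x).reshape(-1,2),1).tolist()); return r.x
# jig: image left=+y, up=+x
jt=pts([(84,65),(355,85),(322,553),(48,535)],260,165)
jl=[(53,55,12),(53,-55,12),(-137,-55,12),(-137,55,12)]
print([px(d,*p,12).round(1) for p in jt])
js=pts([(468,188),(168,315),(80,203)],230,175,4); jsl=[(53,-55,12),(-137,-55,12),(-137,55,12)]
fit([(d,jt,jl)],[450,-150,0]);fit([(s,js,jsl)],[450,-150,0]); J=fit([(d,jt,jl),(s,js,jsl)],[450,-150,0])
bt=pts([(127,367),(283,482),(218,572),(60,460)],360,165)
print([px(d,*p,38).round(1) for p in bt])
w=[px(d,*p,38) for p in bt];print([np.linalg.norm(w[i]-w[i-1]).round(1) for i in range(4)])
# long side from corner0 to corner1 : y axis from c1->c0 ;
bl=[(22.5,37.5,38),(22.5,-37.5,38),(-22.5,-37.5,38),(-22.5,37.5,38)]
# scene: top face far-left(338,350) far-right(436,350) near-right(442,472) near-left(338,472); bottom near (340,524),(440,524)
bs=pts([(338,350),(436,350),(442,472),(338,472),(440,524),(340,524)],230,175,4)
bsl=[bl[0],bl[1],bl[2],bl[3],(-22.5,-37.5,0),(-22.5,37.5,0)]
x0=[*(sum(w)/4)[:2],np.arctan2(*( (w[0]-w[3])[1::-1]))];print(x0)
x=fit([(d,bt,bl)],x0)
def P(x,L):
    L=np.array(L,float);c,s_=np.cos(x[2]),np.sin(x[2]); return np.c_[x[0]+c*L[:,0]-s_*L[:,1],x[1]+s_*L[:,0]+c*L[:,1],L[:,2]]
print("proj scene",((proj(s,P(x,bl+[(-22.5,-37.5,0),(-22.5,37.5,0)]))-[230,175])*4).round())
kt=pts([(212,378),(160,508),(190,443)],260,165)
k=[px(d,*p,z) for p,z in zip(kt,(74,74,69))];print(k, P(J,[(-95,0,63)]), np.linalg.norm(k[0]-k[1]))
v=k[0]-k[1];print("wing ang",np.arctan2(v[1],v[0]),"knob",J[2]-np.arctan2(v[1],v[0]))
print("small",[np.linalg.norm(a-b).round() for a,b in [(px(d,374,176.5,22),px(d,403.5,173.2,22)),(px(d,374,176.5,22),px(d,376,194,22))]])
E
```

```text
[array([ 581.5, -136.1,   12. ]), array([ 571.8, -244.8,   12. ]), array([ 385.4, -228.4,   12. ]), array([ 394.3, -120. ,   12. ])]
[ 5.25099334e+02 -1.85923956e+02 -8.63778399e-02] [[-0.2, -0.6], [0.3, -0.7], [0.3, 0.8], [-0.3, 0.5]]
[ 5.26039266e+02 -1.84778150e+02 -7.50106018e-02] [[1.1, -0.2], [0.2, 0.6], [-2.2, -0.8]]
[ 5.25548720e+02 -1.85760170e+02 -8.29995967e-02] [[-0.4, -0.7], [0.1, -1.0], [0.4, 0.5], [-0.2, 0.3], [1.2, 0.3], [-0.2, 0.7], [-2.2, -0.9]]
[array([ 456.8, -347.4,   38. ]), array([ 411.2, -407.1,   38. ]), array([ 377.1, -380.8,   38. ]), array([ 421.3, -320.4,   38. ])]
[np.float64(44.5), np.float64(75.1), np.float64(43.1), np.float64(74.8)]
[np.float64(416.60159685939584), np.float64(-363.91524567537573), np.float64(-0.6493173269604808)]
[ 416.59377072 -363.91581934   -0.64534325] [[0.1, -0.2], [0.2, -0.4], [-0.2, 0.5], [-0.0, 0.1]]
proj scene [[432. 350.]
 [441. 472.]
 [337. 473.]
 [335. 350.]
 [337. 530.]
 [335. 407.]]
[array([ 455.05695964, -187.24797915,   74.        ]), array([ 407.34300489, -167.3510497 ,   74.        ]), array([ 431.02485123, -178.60012803,   69.        ])] [[ 430.87575627 -177.88425793   63.        ]] 51.696317856788205
wing ang -0.39507886477751003 knob 0.31207926812485737
small [np.float64(60.0), np.float64(35.0)]
```

Confirmed in the crop: the light pine at (394,258) measures 75 x 44 mm, so it is block_a. The one at (390,184) measures 60 x 35 mm, so it is block_b. The purple and brown ones don't fit. Jig and knob are located, with the knob at about 0.31 rad. Next is a helper that works out the deltas.

```bash
cat > go.py <<'E'
# usage: go.py x y z yaw(of tool y axis): prints slide/turn from measured pose
import sys,numpy as np
from plant import *
from scipy.spatial.transform import Rotation as Ro
o=get_obs();q=o["tcp_rot"];R=Ro.from_quat(q,scalar_first=True);M=R.as_matrix()
x,y,z,a=map(float,sys.argv[1:5])
Y=np.array([np.cos(a),np.sin(a),0]);Z=np.array([0,0,-1.]);T=np.c_[np.cross(Y,Z),Y,Z]
if a>50: T=M
print("t",o["time_s"].__round__(2),"pos",o["ee_pos"].round(1),"yaw",np.arctan2(M[1,1],M[0,1]).round(3),"tilt",np.degrees(np.arccos(-M[2,2])).round(2),"F",o["force"].round(1),"w",o["width"].__round__(3)*85.4,"q",o["qpos"].round(2))
print("slide",(M.T@(np.array([x,y,z])-o["ee_pos"])).round(1),"turn",np.degrees((R.inv()*Ro.from_matrix(T)).as_rotvec()).round(1))
E
python3 go.py 560 50 404 0.09; python3 go.py 416.6 -363.9 330 -0.645
```

```text
t 0.1 pos [195.3 593.5 404. ] yaw 1.253 tilt 0.08 F [-0.  -0.2  0.3] w 85.7416 q [-1.36  0.44  0.02  1.57 -0.01  1.13 -0.08]
slide [-516.3 -402.3    0.6] turn [-0.1  0.1 66.6]
t 0.1 pos [195.3 593.5 404. ] yaw 1.253 tilt 0.08 F [-0.  -0.2  0.3] w 85.7416 q [-1.36  0.44  0.02  1.57 -0.01  1.13 -0.08]
slide [-509.5 -840.2   75.2] turn [-0.000e+00  1.000e-01  1.087e+02]
```

>>> drive_tool --deltas '[{"slide":[-48,-37,0],"turn":[0,0,6]},{"slide":[-96,-75,0],"turn":[0,0,12]},{"slide":[-144,-112,0],"turn":[0,0,19]},{"slide":[-192,-150,0],"turn":[0,0,25]},{"slide":[-240,-187,0],"turn":[0,0,31]},{"slide":[-288,-224,0],"turn":[0,0,38]},{"slide":[-336,-262,0],"turn":[0,0,44]},{"slide":[-384,-300,0],"turn":[0,0,50]}]'

```text
validation failed for argument at $.de...
```

```bash
python3 go.py 416.6 -363.9 330 -0.645
```

```text
t 0.1 pos [195.3 593.5 404. ] yaw 1.253 tilt 0.08 F [-0.  -0.2  0.3] w 85.7416 q [-1.36  0.44  0.02  1.57 -0.01  1.13 -0.08]
slide [-509.5 -840.2   75.2] turn [-0.000e+00  1.000e-01  1.087e+02]
```

Grip is probably a required field.

>>> drive_tool --deltas '[{"slide":[-48,-37,0],"turn":[0,0,6],"grip":75},{"slide":[-96,-75,0],"turn":[0,0,12],"grip":75},{"slide":[-144,-112,0],"turn":[0,0,19],"grip":75},{"slide":[-192,-150,0],"turn":[0,0,25],"grip":75},{"slide":[-240,-187,0],"turn":[0,0,31],"grip":75},{"slide":[-288,-224,0],"turn":[0,0,38],"grip":75},{"slide":[-336,-262,0],"turn":[0,0,44],"grip":75},{"slide":[-384,-300,0],"turn":[0,0,50],"grip":75}]'

```text
time_s: 1.1
ee_pos: [467.0, 187.0, 404.7]
tcp_rot: [-0.0, 0.562, 0.827, 0.0]
force: [1.3, 0.6, 0.2]
width: 0.877
```

```bash
python3 go.py 416.6 -363.9 330 -0.645
```

```text
t 1.1 pos [467.  187.  404.7] yaw 0.377 tilt 0.01 F [1.3 0.6 0.2] w 74.89580000000001 q [-0.8   0.24  0.39  1.89 -0.1   1.03  0.01]
slide [-493.6 -249.7   74.6] turn [-0.  -0.  58.6]
```

>>> drive_tool --deltas '[{"slide":[-54,-27,8],"turn":[0,0,7],"grip":75},{"slide":[-108,-54,16],"turn":[0,0,14],"grip":75},{"slide":[-162,-82,24],"turn":[0,0,21],"grip":75},{"slide":[-216,-109,32],"turn":[0,0,28],"grip":75},{"slide":[-270,-136,40],"turn":[0,0,35],"grip":75},{"slide":[-324,-164,48],"turn":[0,0,42],"grip":75},{"slide":[-378,-191,56],"turn":[0,0,49],"grip":70},{"slide":[-432,-218,64],"turn":[0,0,56],"grip":70}]'

```text
time_s: 2.1
ee_pos: [423.9, -295.0, 340.4]
tcp_rot: [-0.0, 0.885, 0.466, 0.0]
force: [1.8, 0.6, -0.2]
width: 0.82
```

```bash
python3 go.py 416.6 -363.9 260 -0.645
```

```text
t 2.1 pos [ 423.9 -295.   340.4] yaw -0.6 tilt 0.02 F [ 1.8  0.6 -0.2] w 70.028 q [-0.06  0.39  0.76  1.96 -0.33  0.92  0.26]
slide [-61.   32.9  80.3] turn [ 0.  -0.   2.6]
```

>>> drive_tool --deltas '[{"slide":[-30,16,40],"turn":[0,0,1.3],"grip":70},{"slide":[-61,33,80],"turn":[0,0,2.6],"grip":70},{"slide":[-61,33,80],"turn":[0,0,2.6],"grip":70},{"slide":[-61,33,80],"turn":[0,0,2.6],"grip":70}]'

```text
time_s: 2.6
ee_pos: [417.3, -362.0, 260.8]
tcp_rot: [-0.0, 0.894, 0.448, -0.0]
force: [-0.8, -0.7, -0.2]
width: 0.825
```

```bash
python3 go.py 416.6 -363.9 191 -0.645; python3 - <<'E'
from plant import *
import cv2,numpy as np
f=grab_frame("top")["frame"][:,:,::-1];g=grab_frame("scene")["frame"][:,:,::-1]
a=cv2.resize(f[170:330,300:500],(500,400));b=cv2.resize(g[200:340,230:430],(571,400))
cv2.imwrite("pics/g1.png",np.hstack([a[:,:],b])[:, :1071][::1] if 0 else cv2.resize(np.hstack([a,b]),(800,299)))
E
```

```text
t 2.6 pos [ 417.3 -362.   260.8] yaw -0.643 tilt 0.05 F [-0.8 -0.7 -0.2] w 70.455 q [ 0.15  0.56  0.67  1.95 -0.48  0.8   0.44]
slide [-1.9  0.7 69.8] turn [-0.  -0.   0.1]
```

View pics/g1.png

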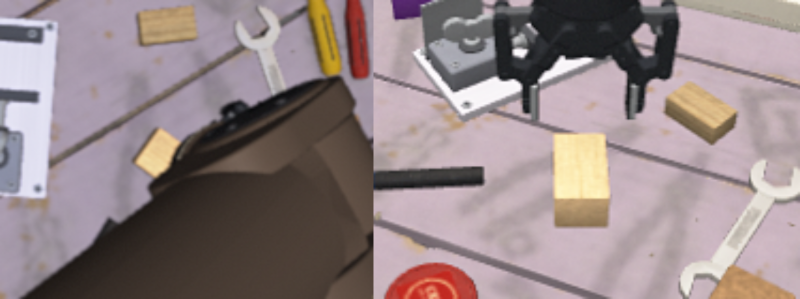

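The open fingers straddle the block symmetrically (right panel: block about (582,180), fingertips (535,115) and (632,115)). I'll descend.

>>> drive_tool --deltas '[{"slide":[-2,1,25],"turn":[0,0,0],"grip":70},{"slide":[-2,1,50],"turn":[0,0,0],"grip":70},{"slide":[-2,1,70],"turn":[0,0,0],"grip":70},{"slide":[-2,1,70],"turn":[0,0,0],"grip":44},{"slide":[-2,1,70],"turn":[0,0,0],"grip":40},{"slide":[-2,1,70],"turn":[0,0,0],"grip":40},{"slide":[-2,1,70],"turn":[0,0,0],"grip":40},{"slide":[-2,1,70],"turn":[0,0,0],"grip":40}]'

```text
time_s: 3.7
ee_pos: [417.3, -364.6, 191.8]
tcp_rot: [0.001, 0.894, 0.448, 0.001]
force: [0.4, 1.6, 8.2]
width: 0.51
```

```bash
python3 go.py 526 -186 320 -0.085
```

```text
t 3.7 pos [ 417.3 -364.6  191.8] yaw -0.642 tilt 0.1 F [0.4 1.6 8.2] w 43.554 q [ 0.22  0.65  0.58  1.99 -0.57  0.67  0.53]
slide [ 208.2  -19.7 -128. ] turn [  0.1  -0.  -31.9]
```

>>> drive_tool --deltas '[{"slide":[0,0,-30],"turn":[0,0,0],"grip":30},{"slide":[0,0,-70],"turn":[0,0,0],"grip":30},{"slide":[20,0,-110],"turn":[0,0,-3],"grip":30},{"slide":[60,-4,-128],"turn":[0,0,-9],"grip":30},{"slide":[110,-9,-128],"turn":[0,0,-17],"grip":30},{"slide":[160,-14,-128],"turn":[0,0,-25],"grip":30},{"slide":[208,-20,-128],"turn":[0,0,-32],"grip":30},{"slide":[208,-20,-128],"turn":[0,0,-32],"grip":30}]'

```text
time_s: 4.7
ee_pos: [527.4, -181.7, 318.7]
tcp_rot: [-0.0, 0.733, 0.68, 0.001]
force: [0.0, 0.3, -1.7]
width: 0.51
```

```bash
python3 go.py 526.3 -185.9 250 -0.085; python3 - <<'E'
from plant import *
import cv2,numpy as np
g=grab_frame("scene")["frame"][:,:,::-1]
cv2.imwrite("pics/g2.png",cv2.resize(g[100:290,190:430],None,fx=3,fy=3,interpolation=cv2.INTER_CUBIC))
E
```

```text
t 4.7 pos [ 527.4 -181.7  318.7] yaw -0.076 tilt 0.13 F [ 0.   0.3 -1.7] w 43.554 q [-0.18  0.45  0.58  1.88 -0.31  0.9   0.47]
slide [-4.4 -0.9 68.7] turn [ 0.  -0.1  0.5]
```

View pics/g2.png

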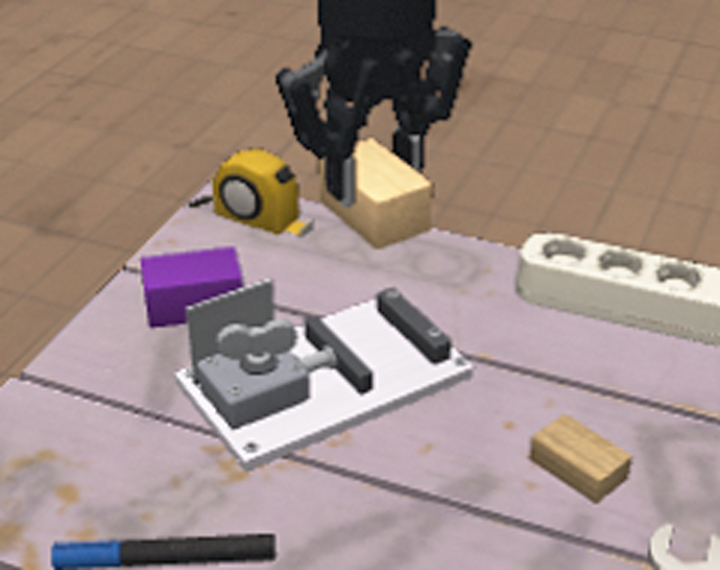

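>>> drive_tool --deltas '[{"slide":[-4,-1,40],"turn":[0,0,0.5],"grip":30},{"slide":[-4,-1,84],"turn":[0,0,0.5],"grip":30},{"slide":[-4,-1,84],"turn":[0,0,0.5],"grip":30},{"slide":[-4,-1,84],"turn":[0,0,0.5],"grip":30}]'

```text
time_s: 5.25
ee_pos: [524.2, -191.1, 236.1]
tcp_rot: [0.001, 0.74, 0.673, 0.0]
force: [-0.6, -0.1, -0.6]
width: 0.511
```

```bash
python3 go.py 526.3 -185.9 207 -0.085; python3 - <<'E'
from plant import *
import cv2,numpy as np
from h import *
for n,(a,b,c,e) in dict(scene=(160,270,220,360),top=(150,300,240,360)).items():
    d=grab_frame(n); g=d["frame"][:,:,::-1].copy()
    k=5
    im=cv2.resize(g[a:b,c:e],None,fx=k,fy=k,interpolation=cv2.INTER_CUBIC)
    o=get_obs()["ee_pos"]; zb=o[2]-192
    def P(x,y,z,x0=525.3,y0=-185.8,t=-.085): return [x0+np.cos(t)*x-np.sin(t)*y,y0+np.sin(t)*x+np.cos(t)*y,z]
    L=[P(sx*22.5,sy*37.5,zb+z,o[0],o[1]) for z in(0,38) for sx,sy in((1,1),(1,-1),(-1,-1),(-1,1))]
    F=[P(x,y,30) for x,y in((27,40),(27,-40),(-25,40),(-25,-40))]+[P(x,y,12) for x,y in((53,-55),(-137,-55),(-137,55))]
    for p,col in [(q,(0,0,255)) for q in proj(d,L)]+[(q,(0,200,0)) for q in proj(d,F)]:
        cv2.circle(im,tuple(np.round(((p-[c,a])+.5)*k-.5).astype(int).tolist()),3,col,-1)
    cv2.imwrite(f"pics/g3{n}.png",im)
E
```

```text
t 5.25 pos [ 524.2 -191.1  236.1] yaw -0.095 tilt 0.07 F [-0.6 -0.1 -0.6] w 43.6394 q [-0.11  0.57  0.51  1.95 -0.4   0.73  0.55]
slide [ 5.4  1.6 29.1] turn [ 0.1  0.  -0.5]
```

View pics/g3scene.png

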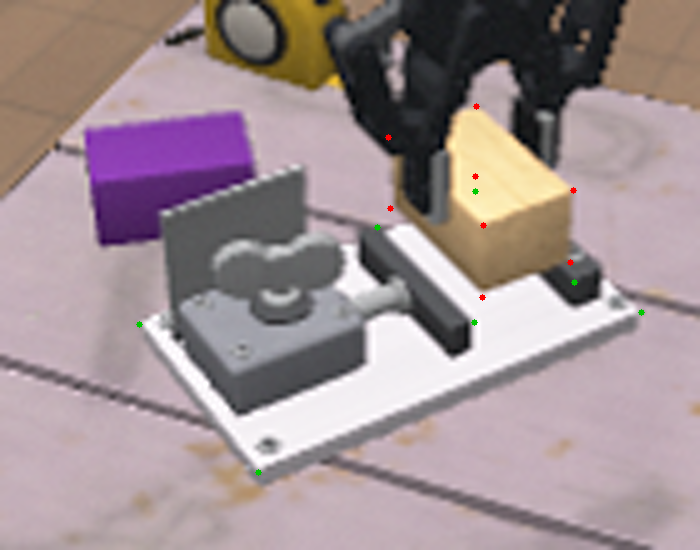

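View pics/g3top.png

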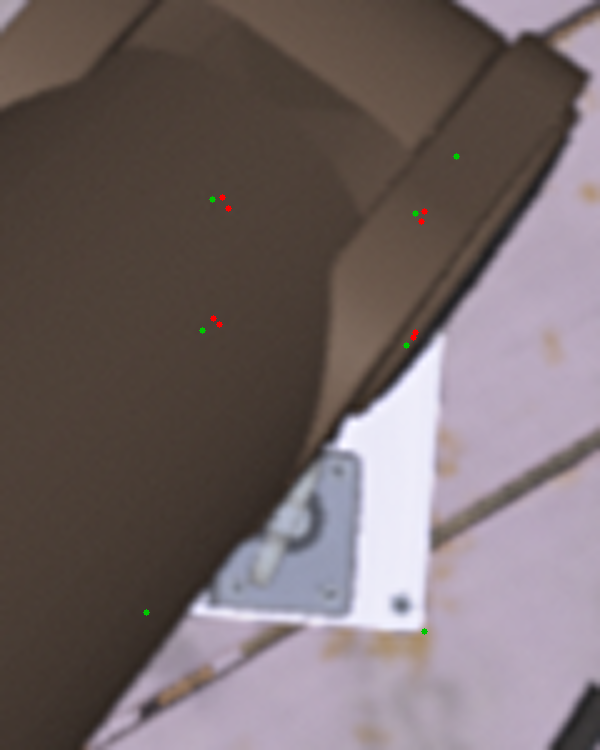

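```bash
python3 - <<'E'
from plant import *
import cv2,numpy as np
d=grab_frame("scene"); g=d["frame"][:,:,::-1]
cv2.imwrite("pics/g4.png",cv2.resize(g[175:235,285:350],None,fx=10,fy=10,interpolation=cv2.INTER_NEAREST))
E
```

```text
(no output)
```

View pics/g4.png

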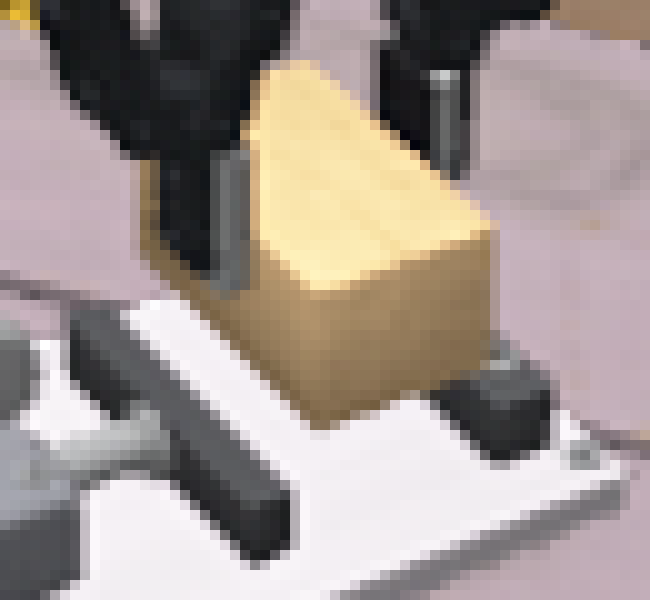

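```bash
python3 - <<'E'
from plant import *
import numpy as np
from h import *
d=np.load("pics/scene0.npy",allow_pickle=True).item()
o=get_obs()["ee_pos"];zb=o[2]-192
for n,u,v,z in [("tl",305,285,38),("tr",495,225,38),("bl",320,428,0),("br",490,365,0)]:
    p=px(d,u/10-.5+285,v/10-.5+175,zb+z)[:2]-[525.3,-185.8]
    t=-.085;print(n,(np.cos(t)*p[0]+np.sin(t)*p[1]).round(1),(-np.sin(t)*p[0]+np.cos(t)*p[1]).round(1))
p=o[:2]-[525.3,-185.8];print((np.cos(t)*p[0]+np.sin(t)*p[1]).round(1),(-np.sin(t)*p[0]+np.cos(t)*p[1]).round(1))
E
```

```text
tl -21.9 -37.1
tr 23.1 -40.5
bl -18.6 -38.3
br 24.1 -39.6
-0.2 -4.7
```

Block and jig agree between the two cameras to about 2 mm, so I'll lower it into the gap slowly.

>>> drive_tool --deltas '[{"slide":[2.5,0.5,0],"turn":[0,0,-0.5],"grip":30},{"slide":[2.5,0.5,6],"turn":[0,0,-0.5],"grip":30},{"slide":[2.5,0.5,12],"turn":[0,0,-0.5],"grip":30},{"slide":[2.5,0.5,18],"turn":[0,0,-0.5],"grip":30},{"slide":[2.5,0.5,23],"turn":[0,0,-0.5],"grip":30},{"slide":[2.5,0.5,23],"turn":[0,0,-0.5],"grip":30}]'

```text
time_s: 6.15
ee_pos: [524.6, -187.5, 211.1]
tcp_rot: [-0.0, 0.736, 0.677, -0.0]
force: [0.5, -0.9, -1.1]
width: 0.509
```

```bash
python3 go.py 526.3 -185.9 207 -0.085;  python3 - <<'E'
from plant import *
import cv2,numpy as np
d=grab_frame("scene"); g=d["frame"][:,:,::-1]
cv2.imwrite("pics/g5.png",cv2.resize(g[175:235,285:350],None,fx=10,fy=10,interpolation=cv2.INTER_NEAREST))
E
```

```text
t 6.15 pos [ 524.6 -187.5  211.1] yaw -0.084 tilt 0.06 F [ 0.5 -0.9 -1.1] w 43.4686 q [-0.09  0.6   0.48  1.96 -0.43  0.68  0.57]
slide [1.7 1.5 4.1] turn [-0.1 -0.   0. ]
```

View pics/g5.png

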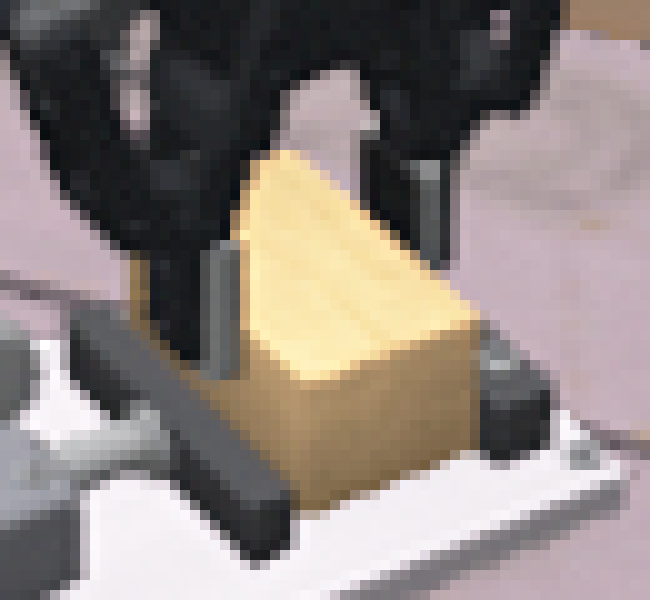

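It is between the jaw and fence with no contact (block front corner (300,510), jaw end (290,500)). I'll lower it the rest and release.

>>> drive_tool --deltas '[{"slide":[0.5,0.5,2],"turn":[0,0,0],"grip":30},{"slide":[0.5,0.5,4],"turn":[0,0,0],"grip":30},{"slide":[0.5,0.5,5],"turn":[0,0,0],"grip":30},{"slide":[0.5,0.5,5],"turn":[0,0,0],"grip":30}]'

```text
time_s: 6.7
ee_pos: [525.4, -187.0, 206.7]
tcp_rot: [-0.0, 0.736, 0.677, 0.0]
force: [0.2, -0.4, -1.6]
width: 0.512
```

>>> drive_tool --deltas '[{"slide":[0,0,0],"turn":[0,0,0],"grip":48},{"slide":[0,0,0],"turn":[0,0,0],"grip":54},{"slide":[0,0,0],"turn":[0,0,0],"grip":56},{"slide":[0,0,-4],"turn":[0,0,0],"grip":56}]'

```text
time_s: 7.2
ee_pos: [525.3, -187.0, 210.7]
tcp_rot: [-0.0, 0.736, 0.677, -0.0]
force: [0.2, 0.4, -0.7]
width: 0.655
```

```bash
python3 go.py 526.3 -185.9 207 -0.085;  python3 - <<'E'
from plant import *
import cv2,numpy as np
d=grab_frame("scene"); g=d["frame"][:,:,::-1]
cv2.imwrite("pics/g6.png",cv2.resize(g[175:235,285:350],None,fx=10,fy=10,interpolation=cv2.INTER_NEAREST))
E
```

```text
t 7.2 pos [ 525.3 -187.   210.7] yaw -0.084 tilt 0.03 F [ 0.2  0.4 -0.7] w 55.937000000000005 q [-0.09  0.6   0.48  1.96 -0.43  0.68  0.57]
slide [1.2 0.9 3.7] turn [-0.  -0.   0.1]
```

View pics/g6.png

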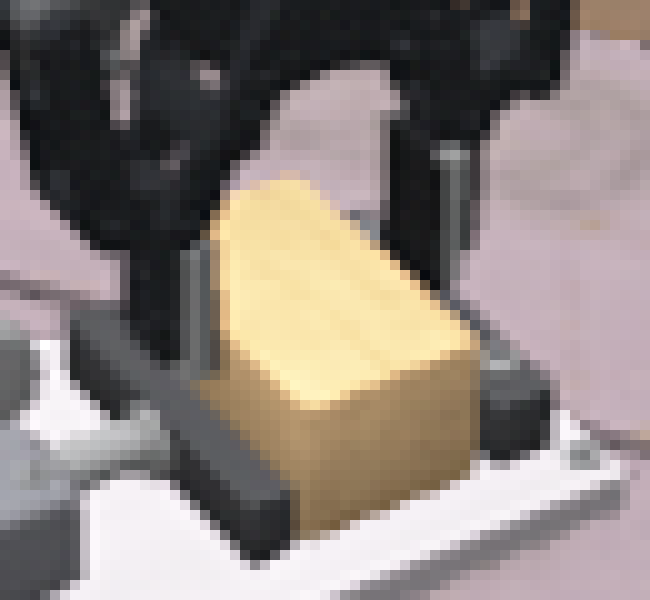

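Block is seated. Retract upward and turn towards the knob grasp.

>>> drive_tool --deltas '[{"slide":[0,0,-20],"turn":[0,0,0],"grip":56},{"slide":[0,0,-50],"turn":[0,0,0],"grip":56},{"slide":[0,0,-90],"turn":[0,0,0],"grip":56},{"slide":[0,0,-115],"turn":[0,0,-10],"grip":30},{"slide":[0,0,-115],"turn":[0,0,-20],"grip":30},{"slide":[0,0,-115],"turn":[0,0,-30],"grip":30},{"slide":[0,0,-115],"turn":[0,0,-40],"grip":30},{"slide":[0,0,-115],"turn":[0,0,-50],"grip":30}]'

```text
time_s: 8.25
ee_pos: [525.3, -187.1, 325.9]
tcp_rot: [0.0, 0.379, 0.926, 0.0]
force: [0.2, -0.5, 1.2]
width: 0.35
```

```bash
python3 go.py 430.8 -177.8 300 1.176;  python3 - <<'E'
from plant import *
import cv2,numpy as np
d=grab_frame("scene"); g=d["frame"][:,:,::-1]
cv2.imwrite("pics/g7.png",cv2.resize(g[180:260,240:350],None,fx=7,fy=7,interpolation=cv2.INTER_CUBIC))
d=grab_frame("top"); g=d["frame"][:,:,::-1]
cv2.imwrite("pics/g7t.png",cv2.resize(g[165:285,220:340],None,fx=5,fy=5,interpolation=cv2.INTER_CUBIC))
E
```

```text
t 8.25 pos [ 525.3 -187.1  325.9] yaw 0.794 tilt 0.02 F [ 0.2 -0.5  1.2] w 29.89 q [-0.02  0.42  0.36  1.86 -0.18  0.9   1.22]
slide [ 73.9 -59.6  25.9] turn [  0.    0.  -21.9]
```

View pics/g7.png

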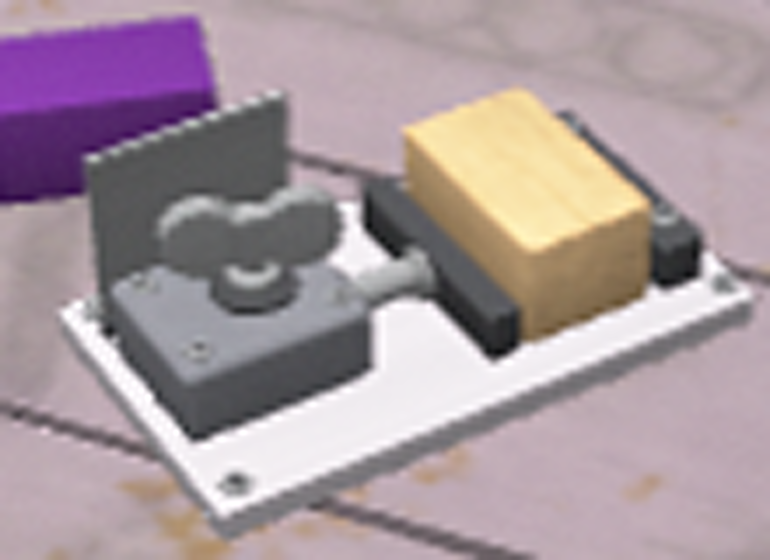

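View pics/g7t.png

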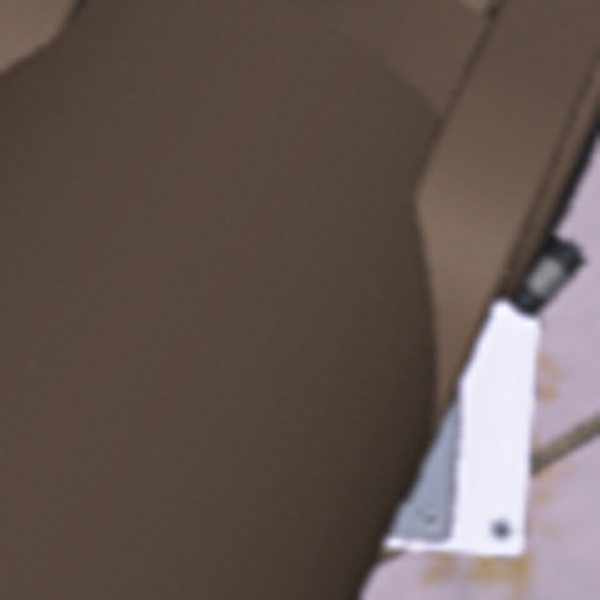

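The block lies flat in the jig between jaw and fence. Moving above the knob, aligned with the wings.

>>> drive_tool --deltas '[{"slide":[37,-30,0],"turn":[0,0,-10],"grip":26},{"slide":[74,-60,20],"turn":[0,0,-20],"grip":26},{"slide":[74,-60,46],"turn":[0,0,-22],"grip":26},{"slide":[74,-60,46],"turn":[0,0,-22],"grip":26},{"slide":[74,-60,46],"turn":[0,0,-22],"grip":26}]'

```text
time_s: 8.98
ee_pos: [431.4, -177.6, 280.4]
tcp_rot: [0.0, 0.199, 0.98, -0.0]
force: [0.6, -0.1, -0.3]
width: 0.309
```

```bash
python3 go.py 430.8 -177.8 220 1.176;  python3 - <<'E'
from plant import *
import cv2,numpy as np
d=grab_frame("scene"); g=d["frame"][:,:,::-1]
cv2.imwrite("pics/g8.png",cv2.resize(g[140:250,220:340],None,fx=6,fy=6,interpolation=cv2.INTER_CUBIC)[:600])
E
```

```text
t 8.97 pos [ 431.4 -177.6  280.4] yaw 1.17 tilt 0.06 F [ 0.6 -0.1 -0.3] w 26.3886 q [ 0.07  0.34  0.26  2.11 -0.13  0.7   1.59]
slide [ 0.6 -0.4 60.4] turn [-0.   0.1 -0.3]
```

View pics/g8.png

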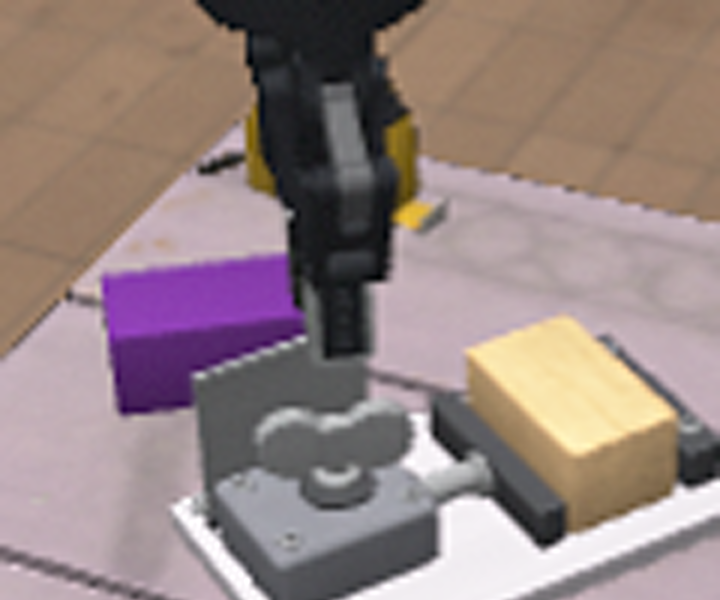

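The finger stands over the knob's middle (345,355), beside the guard. I'll descend with a narrow opening.

>>> drive_tool --deltas '[{"slide":[0.5,-0.5,15],"turn":[0,0,-0.5],"grip":23},{"slide":[0.5,-0.5,30],"turn":[0,0,-0.5],"grip":23},{"slide":[0.5,-0.5,42],"turn":[0,0,-0.5],"grip":23},{"slide":[0.5,-0.5,52],"turn":[0,0,-0.5],"grip":23},{"slide":[0.5,-0.5,60],"turn":[0,0,-0.5],"grip":23},{"slide":[0.5,-0.5,60],"turn":[0,0,-0.5],"grip":23}]'

```text
time_s: 9.78
ee_pos: [429.8, -177.7, 219.3]
tcp_rot: [-0.0, 0.194, 0.981, 0.0]
force: [-0.8, 0.7, -0.0]
width: 0.27
```

```bash
python3 go.py 430.8 -177.8 220 1.176;  python3 - <<'E'
from plant import *
import cv2,numpy as np
d=grab_frame("scene"); g=d["frame"][:,:,::-1]
cv2.imwrite("pics/g9.png",cv2.resize(g[150:250,230:330],None,fx=6,fy=6,interpolation=cv2.INTER_CUBIC)[:600])
E
```

```text
t 9.78 pos [ 429.8 -177.7  219.3] yaw 1.181 tilt 0.05 F [-0.8  0.7 -0. ] w 23.058000000000003 q [ 0.11  0.45  0.22  2.16 -0.18  0.55  1.64]
slide [-0.9  0.3 -0.7] turn [-0.  -0.   0.3]
```

View pics/g9.png

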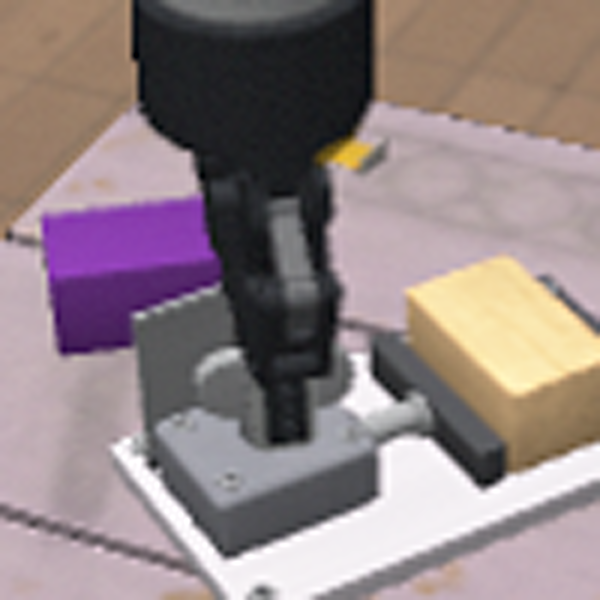

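No contact. Closing on the wings.

>>> drive_tool --deltas '[{"slide":[-0.5,0,0],"turn":[0,0,0],"grip":14},{"slide":[-0.5,0,0],"turn":[0,0,0],"grip":7},{"slide":[-0.5,0,0],"turn":[0,0,0],"grip":3},{"slide":[-0.5,0,0],"turn":[0,0,0],"grip":3}]'

```text
time_s: 10.32
ee_pos: [431.0, -176.5, 220.2]
tcp_rot: [0.0, 0.193, 0.981, 0.001]
force: [1.5, 7.5, 3.8]
width: 0.079
```

```bash
python3 go.py 430.8 -177.8 220 1.176
```

```text
t 10.32 pos [ 431.  -176.5  220.2] yaw 1.183 tilt 0.12 F [1.5 7.5 3.8] w 6.746600000000001 q [ 0.11  0.45  0.22  2.16 -0.18  0.55  1.64]
slide [-0.3 -1.3  0.2] turn [0.1 0.  0.4]
```

>>> drive_tool --deltas '[{"slide":[0,1.5,0],"turn":[0,0,0],"grip":3},{"slide":[0,1.5,0],"turn":[0,0,6],"grip":3},{"slide":[0,1.5,0],"turn":[0,0,12],"grip":3},{"slide":[0,1.5,0],"turn":[0,0,18],"grip":3},{"slide":[0,1.5,0],"turn":[0,0,18],"grip":3}]'

```text
time_s: 10.95
ee_pos: [431.1, -176.2, 220.2]
tcp_rot: [0.0, 0.345, 0.939, 0.0]
force: [-1.2, 3.2, 6.8]
width: 0.08
```

```bash
python3 go.py 430.8 -176.5 220 0.5; python3 -c "
from plant import *
print(get_obs()['torque'])"
```

```text
t 10.95 pos [ 431.1 -176.2  220.2] yaw 0.866 tilt 0.03 F [-1.2  3.2  6.8] w 6.832000000000001 q [ 0.04  0.45  0.31  2.17 -0.26  0.56  1.4 ]
slide [ 0.1 -0.4  0.2] turn [ 0.  0. 21.]
[ 0.56913499  0.26577844 -0.09884115]
```

>>> drive_tool --deltas '[{"slide":[0,0,0],"turn":[0,0,8],"grip":3},{"slide":[0,0,0],"turn":[0,0,16],"grip":3},{"slide":[0,0,0],"turn":[0,0,24],"grip":3},{"slide":[0,0,0],"turn":[0,0,30],"grip":3},{"slide":[0,0,0],"turn":[0,0,36],"grip":3},{"slide":[0,0,0],"turn":[0,0,42],"grip":3},{"slide":[0,0,0],"turn":[0,0,48],"grip":3},{"slide":[0,0,0],"turn":[0,0,48],"grip":3}]'

```text
time_s: 11.95
ee_pos: [431.0, -176.3, 220.1]
tcp_rot: [-0.0, 0.697, 0.717, 0.0]
force: [-1.5, 2.6, 7.6]
width: 0.082
```

```bash
python3 go.py 430.8 -176.5 220 -0.714; python3 - <<'E'
from plant import *
print(get_obs()['torque'])
import cv2,numpy as np
d=grab_frame("scene"); g=d["frame"][:,:,::-1]
cv2.imwrite("pics/g10.png",cv2.resize(g[150:250,230:340],None,fx=6,fy=6,interpolation=cv2.INTER_CUBIC)[:600])
E
```

```text
t 11.95 pos [ 431.  -176.3  220.1] yaw 0.028 tilt 0.04 F [-1.5  2.6  7.6] w 7.002800000000001 q [-0.14  0.49  0.55  2.18 -0.46  0.59  0.78]
slide [-0.2 -0.2  0.1] turn [-0.  -0.  42.5]
[ 0.58279023  0.43306108 -0.10855078]
```

View pics/g10.png

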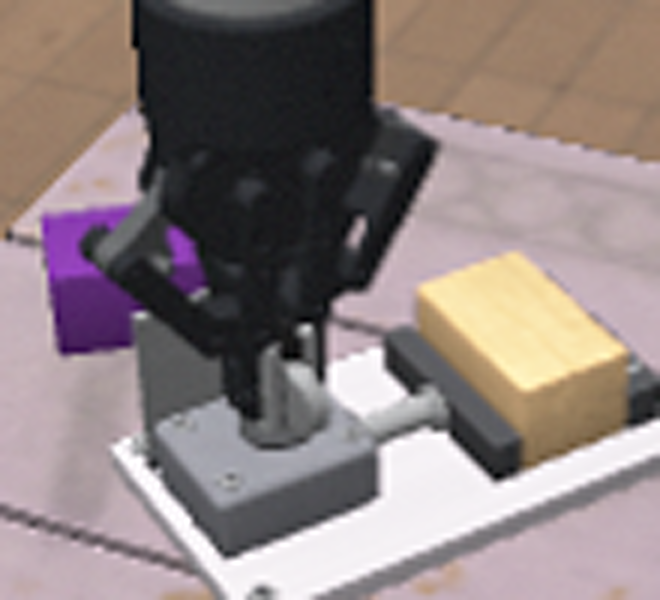

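>>> drive_tool --deltas '[{"slide":[0,0,0],"turn":[0,0,6],"grip":3},{"slide":[0,0,0],"turn":[0,0,12],"grip":3},{"slide":[0,0,0],"turn":[0,0,18],"grip":3},{"slide":[0,0,0],"turn":[0,0,24],"grip":3},{"slide":[0,0,0],"turn":[0,0,30],"grip":3},{"slide":[0,0,0],"turn":[0,0,35],"grip":3},{"slide":[0,0,0],"turn":[0,0,35],"grip":3}]'

```text
time_s: 12.88
ee_pos: [430.9, -176.3, 220.2]
tcp_rot: [-0.0, 0.88, 0.474, 0.0]
force: [-2.8, 2.7, 9.6]
width: 0.079
```

```bash
python3 go.py 430.8 -176.5 220 -0.714; python3 - <<'E'
from plant import *
print(get_obs()['torque'])
E
```

```text
t 12.88 pos [ 430.9 -176.3  220.2] yaw -0.583 tilt 0.05 F [-2.8  2.7  9.6] w 6.746600000000001 q [-0.26  0.53  0.73  2.19 -0.61  0.63  0.33]
slide [-0.2  0.   0.2] turn [-0.  -0.   7.5]
[ 0.6263875   0.56170738 -0.06180323]
```

>>> drive_tool --deltas '[{"slide":[0,0,0],"turn":[0,0,4],"grip":3},{"slide":[0,0,0],"turn":[0,0,8],"grip":3},{"slide":[0,0,0],"turn":[0,0,10],"grip":3},{"slide":[0,0,0],"turn":[0,0,10],"grip":3}]'

```text
time_s: 13.38
ee_pos: [430.9, -176.2, 220.1]
tcp_rot: [-0.0, 0.918, 0.397, 0.0]
force: [-2.6, 1.8, 9.1]
width: 0.08
```

```bash
python3 go.py 430.8 -176.5 220 -0.714; python3 - <<'E'
from plant import *
print(get_obs()['torque'])
import cv2,numpy as np
d=grab_frame("scene"); g=d["frame"][:,:,::-1]
cv2.imwrite("pics/g11.png",cv2.resize(g[150:250,230:340],None,fx=6,fy=6,interpolation=cv2.INTER_CUBIC)[:600])
E
```

```text
t 13.38 pos [ 430.9 -176.2  220.1] yaw -0.754 tilt 0.05 F [-2.6  1.8  9.1] w 6.832000000000001 q [-0.29  0.55  0.78  2.19 -0.65  0.65  0.2 ]
slide [-0.3  0.1  0.1] turn [-0.  -0.  -2.3]
[0.53598656 0.63223802 0.89474367]
```

View pics/g11.png

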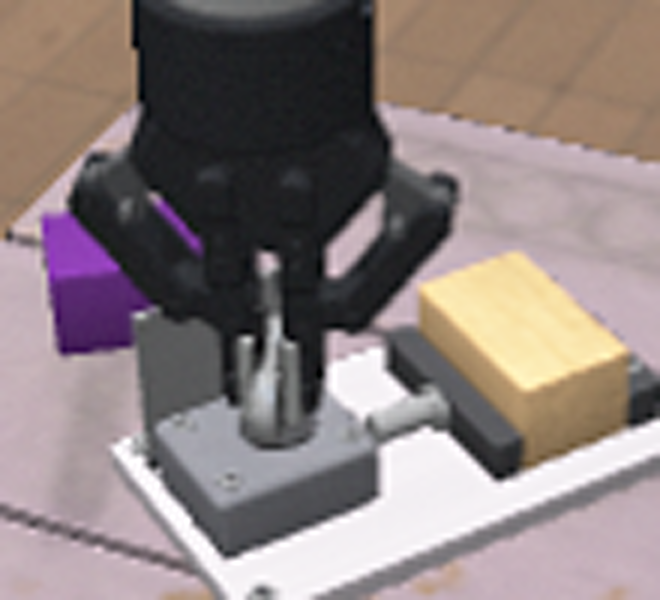

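Torque about vertical jumped from -0.06 to 0.89 N m, so the knob is at its stop. I'll relax slightly, open narrowly and lift off.

>>> drive_tool --deltas '[{"slide":[0,0,0],"turn":[0,0,-2],"grip":3},{"slide":[0,0,0],"turn":[0,0,-2],"grip":10},{"slide":[0,0,0],"turn":[0,0,-2],"grip":20},{"slide":[0,0,0],"turn":[0,0,-2],"grip":22},{"slide":[0,0,0],"turn":[0,0,-2],"grip":22},{"slide":[0,0,-15],"turn":[0,0,-2],"grip":22},{"slide":[0,0,-40],"turn":[0,0,-2],"grip":22},{"slide":[0,0,-80],"turn":[0,0,-2],"grip":22}]'

```text
time_s: 14.42
ee_pos: [430.5, -176.5, 300.8]
tcp_rot: [-0.0, 0.911, 0.412, -0.001]
force: [0.5, 0.4, 0.1]
width: 0.258
```

```bash
python3 go.py 400 150 400 100
```

```text
t 14.43 pos [ 430.5 -176.5  300.8] yaw -0.722 tilt 0.1 F [0.5 0.4 0.1] w 22.0332 q [-0.43  0.42  0.94  2.13 -0.47  0.82  0.08]
slide [ 224.8 -238.8  -99.2] turn [ 0. -0.  0.]
```

Move the arm aside (to +y) to uncover the top view.

>>> drive_tool --deltas '[{"slide":[0,0,-50],"turn":[0,0,0],"grip":22},{"slide":[35,-38,-90],"turn":[0,0,0],"grip":22},{"slide":[75,-80,-100],"turn":[0,0,0],"grip":22},{"slide":[115,-122,-100],"turn":[0,0,0],"grip":22},{"slide":[155,-164,-100],"turn":[0,0,0],"grip":22},{"slide":[195,-206,-100],"turn":[0,0,0],"grip":22},{"slide":[225,-239,-100],"turn":[0,0,0],"grip":22},{"slide":[225,-239,-100],"turn":[0,0,0],"grip":22}]'

```text
time_s: 15.42
ee_pos: [399.4, 153.5, 400.2]
tcp_rot: [0.0, 0.91, 0.415, 0.0]
force: [-0.6, -1.4, 1.0]
width: 0.259
```

```bash
python3 go.py 400 150 400 100; python3 - <<'E'
from plant import *
import cv2,numpy as np
d=grab_frame("scene"); g=d["frame"][:,:,::-1]
cv2.imwrite("pics/g12.png",cv2.resize(g[170:270,240:410],None,fx=4.7,fy=4.7,interpolation=cv2.INTER_CUBIC)[:600])
d=grab_frame("top"); g=d["frame"][:,:,::-1]
cv2.imwrite("pics/g12t.png",cv2.resize(g[165:285,260:420],None,fx=5,fy=5,interpolation=cv2.INTER_CUBIC))
E
```

```text
t 15.43 pos [399.4 153.5 400.2] yaw -0.715 tilt 0.02 F [-0.6 -1.4  1. ] w 22.1186 q [-1.42  0.15  1.08  2.08 -0.15  0.99 -0.98]
slide [-2.2  2.7  0.2] turn [-0.  0.  0.]
```

View pics/g12.png

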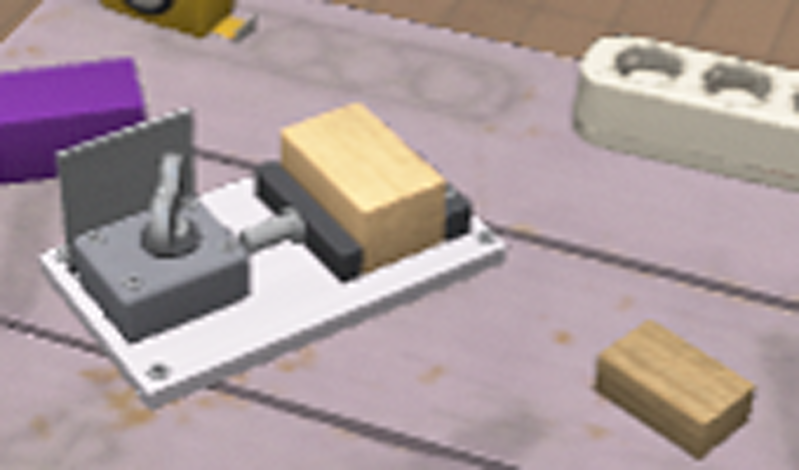

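View pics/g12t.png

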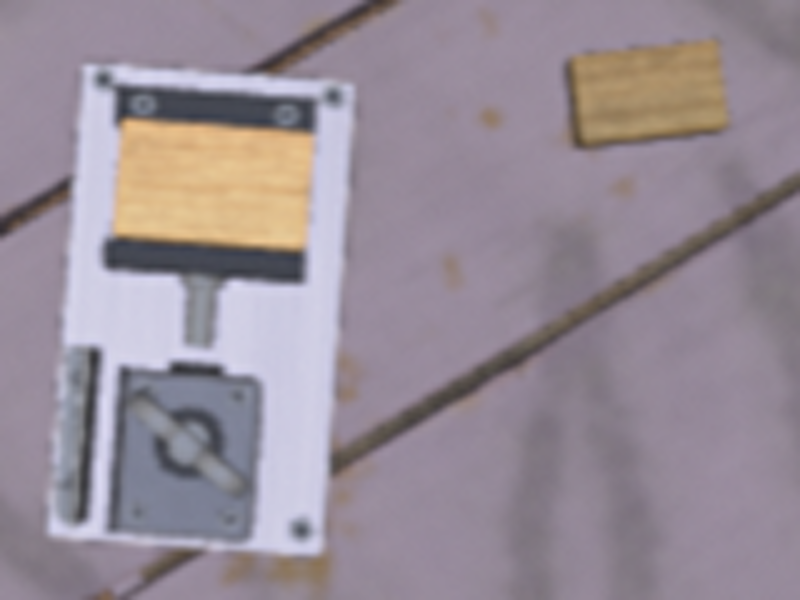

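```bash
python3 - <<'E'
import numpy as np
from h import *
d=np.load("pics/top0.npy",allow_pickle=True).item();t=-.085
C=[px(d,(u+.5)/5-.5+260,(v+.5)/5-.5+165,50)[:2] for u,v in[(122,118),(315,132),(305,250),(113,237)]]
p=sum(C)/4-[525.3,-185.8];print((np.cos(t)*p[0]+np.sin(t)*p[1]).round(1),(-np.sin(t)*p[0]+np.cos(t)*p[1]).round(1))
v=C[0]-C[1];print("yaw",np.arctan2(-v[0],v[1]))
a,b=[px(d,(u+.5)/5-.5+260,(v+.5)/5-.5+165,74) for u,v in[(135,398),(242,490)]];w=b-a
print("knob",t-np.arctan2(w[1],w[0]))
from plant import *
finish_job()
E
```

```text
4.3 -2.2
yaw -0.0876723773611402
knob 2.2091273932312663
the job is handed in; nothing more can be done
```

The larger pine offcut is clamped in the jig and the job is handed in at about 15.5 s of the 58 s allowed. The hand-in gives no verdict.

**What I did:** I picked up the larger offcut, lowered it flat between the jaw and fence and let go. I then took the knob's wings with the fingers opened to only 23 mm. One grasp was enough for the whole turn, so there was no need to take the wings again. At the stop I eased back slightly, released and moved the arm clear.

**Last checks**, from camera pictures and wrist readings:
- **Knob:** it reads about 2.21 rad in the top view, and the torque jumped to 0.9 N m at the end of the turn, so it is at its stop.
- **Offcut:** it looks flat, with its centre at x 4.3 mm and y −2.2 mm in the jig frame. Its angle is within 0.01 rad of the jaws, and it sits against both jaw and fence.
- **Clamping force:** I could not measure it; I infer it from the knob being at its stop and the jaw touching the offcut.
- **Guard plate:** I saw no sign of contact.
- **Smaller offcut:** it is where it was at the start.

**Disagreements:** while I was lowering the offcut, its position from the camera and from the arm differed by 2–3 mm, within what the gap allowed. The knob's axis was about 1.5 mm from my estimate, and I corrected for that during the grasp.

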